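# Centre the espresso cup on the coffee scale

### The job

The espresso cup stands off-centre on the round plate of the little coffee scale. Without gripping or lifting it, nudge it gently with the fingertips, low down so that it does not tip over or fall off, until its foot stands in the middle of the plate, inside the pale ring, then take the hand away. Leave the scale and everything else where they are.

Things in the scene. Friction and masses are not known exactly. Their poses are not given: they have to be found in the camera images.
- scale: round black coffee scale, loose, 0.7 kg, 140 mm diameter; the black body is 22 mm tall, and above it a round steel weighing plate, 100 mm diameter, is flat with its top 34 mm above the worktop. Origin: centre of the underside, z up. A narrow green display on the black rim lies toward its own -x; it may face any way
- plate_centre (a point): centre of the top of the weighing plate, 34 mm above the worktop; round it a flush pale ring of 52 mm mean diameter, about 2 mm wide (inner diameter about 50 mm; the foot of the cup is 35 mm)
- cup: cream espresso cup, empty, hollow, 0.1 to 0.17 kg, 51 mm tall; outer diameter 63 mm at the rim, sloping in to a narrow foot of 35 mm: pushed at the rim it tips, pushed near the foot it slides. Origin: at foot height, 11.5 mm from the cup's axis toward the handle. Handle to its own -y, ending 55 mm from the axis, 12 to 48 mm above the foot, 12 mm wide (26 mm at the wall)
- cup_foot (a point): centre of the underside of the cup's foot, on the axis of the cup; 15 to 36 mm from the plate's centre at the start, in any direction. At 10 mm height the cup's outer radius is about 25 mm. At the start the handle stands roughly square to the line from plate centre to cup (within 50 degrees)
- pepper_mill: wooden pepper mill, 58 mm diameter, 140 mm tall, stands on the worktop; leave it alone; origin under its centre
- capsule_brown: brown coffee capsule, 29 mm diameter, 21 mm tall, stands on the worktop; leave it alone; origin under its centre
- capsule_graphite: dark grey coffee capsule, 29 mm diameter, 21 mm tall, stands on the worktop; leave it alone; origin under its centre
- creamer: portion cup of coffee milk, 29 x 36 mm, 18 mm tall, stands on the worktop; leave it alone; origin under its centre
- sugar_stick: dark paper sugar stick, 17 x 54 mm, 9 mm thick, stands on the worktop; leave it alone; origin under its centre

How it is judged:
By the outcome, as a careful person would: the job done as asked, in the order asked, and still so for the second after the job is handed in, with the robot touching nothing.
It also fails if it takes over 51 s, if anything falls off the work surface, if the arm or the gripper's body presses on something with over 40 N, if the wrist force passes 120 N, or if a joint passes its speed limit or range.

### The arm

A 7-joint arm with a two-finger parallel gripper is mounted at the origin on a cart in front of the work surface, level with it; the furniture and walls round the work are solid. World frame = base frame: x ahead of the robot, y to its left, z up, the work surface at z = 0. Lengths are in m, angles in rad, forces in N, time in s.
With the tool pointing down it reaches from about 0.4 to 0.85 m from the base axis. Payload 4.5 kg.
Tool frame: the origin (TCP) lies midway between the tips of the shut fingers; the grasp point (between the pads) lies 19 mm behind it; z points along the fingers, y is the line along which they close (so a half turn about z gives the same grasp; the last joint's range is limited). The gripper opens to 88 mm and grips with 3 to 60 N. Pads are 18 mm wide; open, the fingers measure 123 mm over their backs; the gripper's body (75 mm by 187 mm) begins 45 mm behind the grasp point.
Start: joints at [-1.266, 0.689, -0.195, 1.565, 0.157, 0.902, -0.215], TCP at [0.167, 0.602, 0.239] pointing down, gripper open.
Joint ranges: [-3.01, 3.01], [-0.46, 2.08], [-1.47, 1.51], [0.13, 2.56], [-1, 4.14], [0.04, 2.09], [-2.66, 2.66]. Speed limits (rad/s): [2.57, 2.57, 3.14, 3.14, 3.14, 3.14, 3.14].

### API

Orientations are given as a unit quaternion [x, y, z, w].
In Python, from plant import r, eyes, finish_job gives the robot as it stands. The module is installed in compiled form; this text tells all that it offers.
- The arm moves only by the tool move_arm, never from a script. Its argument "motion" is a list of rows, each a list of 7 numbers: the shift along the tool's x, y, z in mm, then the turn, a rotation vector about the tool's x, y, z in degrees, then the closure, from 0 (fully open) to 1 (shut). A call has 1 to 5 rows; each row is the pose to reach, as a shift and turn from the pose commanded when the call began, along the tool's axes at that moment; what a row does not reach only later rows make up. A row lasts 1/8 s, in which the tool goes at most 62.5 mm and 10.7 degrees, less where a joint would pass 70% of its speed; a pose out of reach is approached as far as the arm can. A call with a gripper value outside its range is refused whole. The fingers move at their own pace and stop on an object; "newtons" is the grip in N (left out, the last holds). Time passes only in rows, so rows that repeat a pose let the fingers close. It gives the time, the measured TCP pose, the force, the opening and the grip force at its end, in the units of the state.
- r.get_state(): the state, without advancing time (a new reading comes with each control period).
- eyes.snapshot(name): name is "side" or "top" or "wrist"; returns a dict with "frame" (480x640x3 uint8, red, green, blue), "z_map" (480x640 float32, m along the optical axis (not along the pixel's ray), 0 where there is no reading), "intrinsics" (3x3 intrinsics, pixels), "world_to_cam" (4x4, takes a point from world to camera coordinates). Camera axes: x right, y down, z forward; pixel columns grow to the right and rows downward; lengths in m; the calibration is good to about 2 mm. A picture is of the moment at which its call begins.
- finish_job(): hands the job in; it is judged then, once.
The state is a dict: "clock": time; "q": joint angles; "qd": joint speeds; "joint_torque": joint torques, N m; "tool_pos": TCP position; "eef_rot": TCP orientation; "contact_force": force on the tool from outside, world axes, zero at the start; "moment": the same for the moment, N m; "opening": opening from 0.0 (shut) to 1.0 (fully open); "finger_force": force on a finger pad.
Only numpy, scipy, OpenCV 4.12 (cv2) and the standard library are available. Lean on these libraries where they do the work, as an engineer would, in place of code of your own. Each camera call takes 0.05 s, during which the arm holds its last target. There are 200 camera calls.

## Working session

There is one attempt and no reset: what is moved stays moved. The work goes in short steps, Python scripts to look and compute and a tool call to move; the robot and the scene stay as the last step left them, time stands still between calls to the robot, and variables do not carry over. Pictures are saved under pics/ and viewed, at most 10 in all, crops included, and the job is handed in when it is done.

Besides the shell and the picture viewer there is one more tool, called by a JSON object that holds its "api" and its "payload". move_arm: Moves the arm, as the interface text tells. Its arguments: {"type":"object","properties":{"motion":{"type":"array","items":{"type":"array","items":{"type":"number"}}},"newtons":{"type":"number"}},"required":["motion"]}

```bash
mkdir -p pics; cat > h.py <<'E'
import numpy as np, cv2
from plant import r, eyes, finish_job
def snap(n, f=None):
    s=eyes.snapshot(n)
    if f: cv2.imwrite('pics/'+f, s['frame'][:,:,::-1])
    return s
def ray(s,u,v,z):
    T=s['world_to_cam'];R=T[:3,:3];c=-R.T@T[:3,3]
    d=R.T@np.linalg.inv(s['intrinsics'])@np.array([u,v,1.]);return c+d*(z-c[2])/d[2]
def proj(s,p):
    q=s['intrinsics']@(s['world_to_cam']@np.append(p,1))[:3];return q[:2]/q[2]
def cloud(s):
    z=s['z_map'];v,u=np.mgrid[:480,:640];K=s['intrinsics']
    P=np.stack([(u-K[0,2])/K[0,0]*z,(v-K[1,2])/K[1,1]*z,z],-1)
    T=s['world_to_cam'];return (P-T[:3,3])@T[:3,:3]
E
python3 - <<'E'
from h import *
for n in('top','side'):
    s=snap(n,n+'1.png');T=s['world_to_cam'];print(n,-T[:3,:3].T@T[:3,3],T[:3,:3].round(2).tolist(),s['intrinsics'][0,0])
st=r.get_state();print(st['clock'],st['tool_pos'],st['eef_rot'],st['opening'])
E
```

```text
top [ 0.33751669 -0.02948213  0.96838852] [[0.02, -1.0, 0.0], [-0.98, -0.02, -0.22], [0.22, 0.0, -0.98]] 454.38901331009725
side [ 0.4213924  -0.73102187  0.51535044] [[0.98, -0.19, 0.02], [-0.09, -0.55, -0.83], [0.17, 0.82, -0.55]] 435.7844742204472
0.1 [0.16707636 0.60167729 0.2380043 ] [ 1.34947467e-01  9.90852418e-01 -8.14726853e-04 -5.67475229e-05] 1.0017904371361153
```

View pics/top1.png

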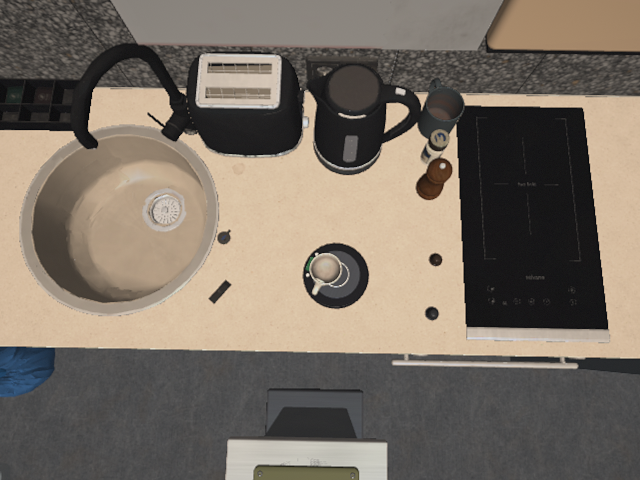

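View pics/side1.png

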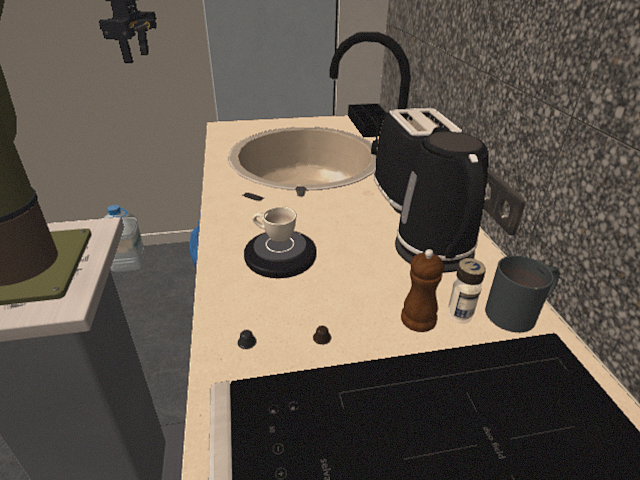

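The top view shows the scale at about (336,275) and the cup at about (325,268), with its handle towards (317,290). In the side view the cup stands behind the ring, which is at (280,245). Next I'll measure them.

```bash
python3 - <<'E'
from h import *
s=snap('top');P=cloud(s);f=s['frame'].astype(int)
def circ(p):
    A=np.c_[2*p,np.ones(len(p))];x=np.linalg.lstsq(A,(p**2).sum(1),rcond=None)[0];return x[:2],np.sqrt(x[2]+x[:2]@x[:2])
roi=np.zeros((480,640),bool);roi[235:315,295:378]=1
dark=((f.max(2)<95)&roi).astype(np.uint8)
c=max(cv2.findContours(dark,cv2.RETR_EXTERNAL,cv2.CHAIN_APPROX_NONE)[0],key=cv2.contourArea)
e=cv2.minEnclosingCircle(c);print(e,cv2.fitEllipse(cv2.convexHull(c)))
h=cv2.fitEllipse(cv2.convexHull(c))[0]
print('scale',ray(s,*h,.015))
z=P[...,2]
for lo,hi in((.015,.027),(.03,.038),(.075,.1)):
    m=roi&(z>lo)&(z<hi);p=P[m];print(lo,m.sum(),p.mean(0),p.min(0),p.max(0))
    if lo<.03:
        hh=cv2.convexHull((p[:,:2]*1e4).astype(np.int32));print(np.array(cv2.minEnclosingCircle(hh)[0])/1e4,cv2.minEnclosingCircle(hh)[1])
cv2.imwrite('pics/crop1.png',cv2.resize(s['frame'][230:320,285:385,::-1],None,fx=6,fy=6,interpolation=cv2.INTER_CUBIC))
s=snap('wrist','w1.png');T=s['world_to_cam'];print(-T[:3,:3].T@T[:3,3],T[:3,:3].round(2).tolist(),s['intrinsics'][0])
E
```

```text
((335.5113525390625, 275.32574462890625), 32.71982955932617) ((335.4701232910156, 275.3936462402344), (64.74994659423828, 65.12767791748047), 122.53557586669922)
scale [ 0.47969237 -0.05223463  0.015     ]
0.015 1476 [ 0.47629332 -0.05455648  0.02189884] [ 0.41253633 -0.12094715  0.01526593] [0.54930079 0.01841456 0.02686067]
[ 0.48117632 -0.05129673] 699.2728271484375
0.03 993 [ 0.47457775 -0.06625328  0.0340732 ] [ 0.43201052 -0.10074048  0.03001695] [ 0.53103716 -0.00318557  0.03794545]
0.075 290 [ 0.47633484 -0.02482047  0.08200271] [ 0.43510801 -0.06133898  0.07507497] [0.5144336  0.00192548 0.08751905]
[0.08557667 0.62564496 0.3842448 ] [[0.27, 0.96, -0.0], [0.91, -0.25, 0.32], [0.31, -0.09, -0.95]] [426.87862615   0.         317.05813457]
```

View pics/crop1.png

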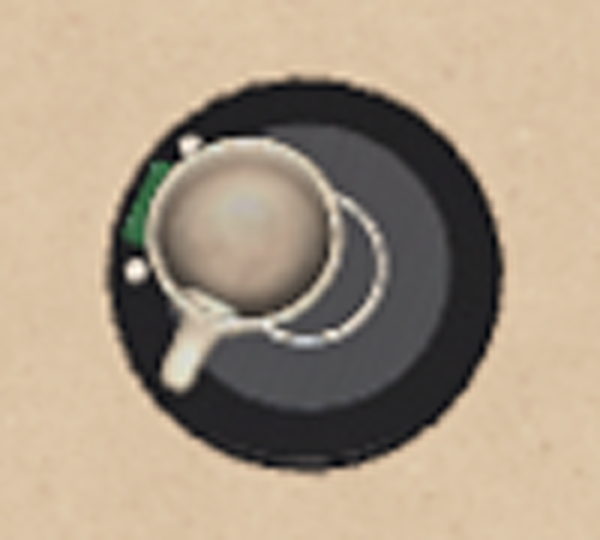

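```bash
cat >> h.py <<'E'
from scipy.spatial.transform import Rotation as Ro
def pose(yaw,tilt,sgn=1):
    # hand whose tool sgn*x faces world heading yaw (deg), tip leading by tilt
    p=np.array([np.cos(np.radians(yaw)),np.sin(np.radians(yaw)),0]);t=np.radians(tilt)
    z=np.sin(t)*p-np.cos(t)*np.array([0,0,1]);x=sgn*(np.cos(t)*p+np.sin(t)*np.array([0,0,1]))
    return Ro.from_matrix(np.c_[x,np.cross(z,x),z])
def delta(pos,rot):
    st=r.get_state();R=Ro.from_quat(st['eef_rot'])
    return (R.inv().apply(np.array(pos)-st['tool_pos'])*1e3).round(1),np.degrees((R.inv()*rot).as_rotvec()).round(1)
E
python3 - <<'E'
from h import *
s=snap('top')
S=np.array([.4807,-.0518,.034])
rim=ray(s,285+243.5/6-.5+.5/6,230+231/6-.5,.085)
b=ray(s,285+305/6-.5,230+272/6-.5,.022);print('rim',rim,'body',b)
ring=[ray(s,284.6+386/6,229.6+265/6,.034),ray(s,284.6+308/6,229.6+345/6,.034)];print(ring)
d=S-rim;print(d, np.hypot(*d[:2]));yaw=np.degrees(np.arctan2(d[1],d[0]));print(yaw)
for sg in(1,-1):
    p=np.array([np.cos(np.radians(yaw)),np.sin(np.radians(yaw)),0])
    pos=rim-p*.07;pos[2]=.15;print(pos,delta(pos,pose(yaw,20,sg)))
E
```

```text
rim [ 0.48355567 -0.03011344  0.085     ] body [ 0.47983027 -0.05176553  0.022     ]
[array([ 0.48076832, -0.07967589,  0.034     ]), array([ 0.45253582, -0.05303769,  0.034     ])]
[-0.00285567 -0.02168656 -0.051     ] 0.021873771394273586
-97.50150350346122
[0.49269432 0.03928746 0.15      ] (array([-464.2, -455. ,   88.7]), array([ 17.1,  14.8, -96.9]))
[0.49269432 0.03928746 0.15      ] (array([-464.2, -455. ,   88.7]), array([ 14.3, -16.4,  81.1]))
```

{"api": "move_arm", "payload": {"motion": [[-42, -42, 0, 0, 0, -10, 0.5], [-84, -84, 0, 0, 0, -20, 0.5], [-126, -126, 0, 0, 0, -30, 0.5], [-168, -168, 0, 0, 0, -40, 0.5], [-210, -210, 0, 0, 0, -50, 0.5]], "newtons": 5}}

```text
clock: 0.88
tool_pos: [0.3142, 0.3421, 0.2388]
eef_rot: [-0.299, 0.954, 0.0, 0.0]
contact_force: [0.7, -0.7, -0.4]
opening: 0.506
finger_force: 0.0
```

```bash
python3 - <<'E'
from h import *
print(r.get_state()['opening'],r.get_state()['q'])
print(delta([.4927,.0393,.16],pose(-97.5,0,1)))
E
```

```text
0.5058269054201346 [-0.60286608  0.51569031 -0.49171169  2.02314996  0.37520254  0.68968847
  0.84487256]
(array([  26.5, -350.5,   78.8]), array([ -0. ,   0. , -47.7]))
```

{"api": "move_arm", "payload": {"motion": [[5, -60, 0, 0, 0, -10, 0.72], [10, -120, 0, 0, 0, -20, 0.72], [15, -180, 10, 0, 0, -30, 0.72], [20, -240, 20, 0, 0, -40, 0.72], [24, -300, 40, 0, 0, -48, 0.72]]}}

```text
clock: 1.5
tool_pos: [0.4646, 0.0819, 0.1992]
eef_rot: [-0.661, 0.751, -0.0, 0.001]
contact_force: [1.6, 0.2, 0.2]
opening: 0.275
finger_force: 0.0
```

```bash
python3 - <<'E'
from h import *
print(r.get_state()['opening'],r.get_state()['q'])
print(delta([.4927,.0393,.14],pose(-97.5,20,1)))
snap('wrist','w2.png')
E
```

```text
0.2747910928734127 [ 0.17743514  0.63697341 -0.71618514  2.04441746  0.65481451  0.6963865
  2.0503424 ]
(array([ 38.7, -33.2,  59.2]), array([-0.2, 20.1,  0.2]))
```

View pics/w2.png

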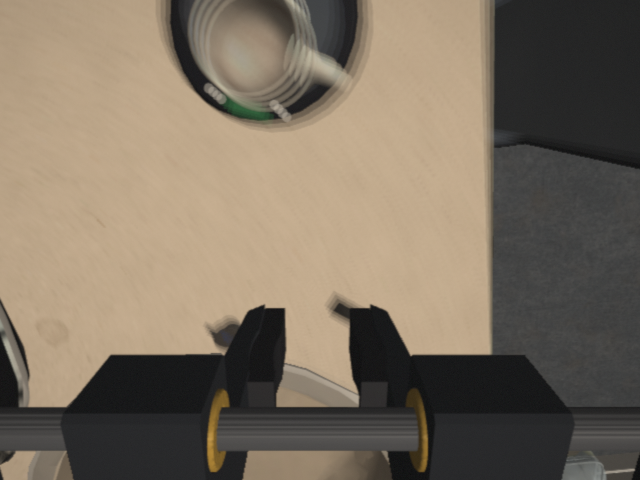

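The wrist view is blurred by motion. The cup is at about (250,50) and its handle points right in the image. Now I'll tilt and move in behind the cup.

{"api": "move_arm", "payload": {"motion": [[13, -15, 10, 0, 7, 0, 0.72], [26, -30, 30, 0, 14, 0, 0.72], [38, -33, 45, 0, 20, 0, 0.72], [38, -33, 45, 0, 20, 0, 0.72], [38, -33, 45, 0, 20, 0, 0.72]]}}

```text
clock: 2.17
tool_pos: [0.4906, 0.0417, 0.1544]
eef_rot: [-0.649, 0.741, -0.114, -0.13]
contact_force: [0.2, -0.3, -0.4]
opening: 0.281
finger_force: 0.0
```

```bash
python3 - <<'E'
from h import *
s=snap('wrist','w3.png')
print(r.get_state()['tool_pos'],r.get_state()['q'])
T=s['world_to_cam'];print(-T[:3,:3].T@T[:3,3],T[2,:3])
for p in([.480,-.052,.034],[.4836,-.0301,.085]): print(proj(s,p))
E
```

```text
[0.49073511 0.04136207 0.15467784] [-0.07791524  0.76022541 -0.50126876  1.94375759  0.81373725  0.92204174
  1.87599307]
[0.48634305 0.01361789 0.32053438] [-0.00241526 -0.0198276  -0.9998005 ]
[313.65491903 155.11948526]
[311.65989217 173.92313775]
```

View pics/w3.png

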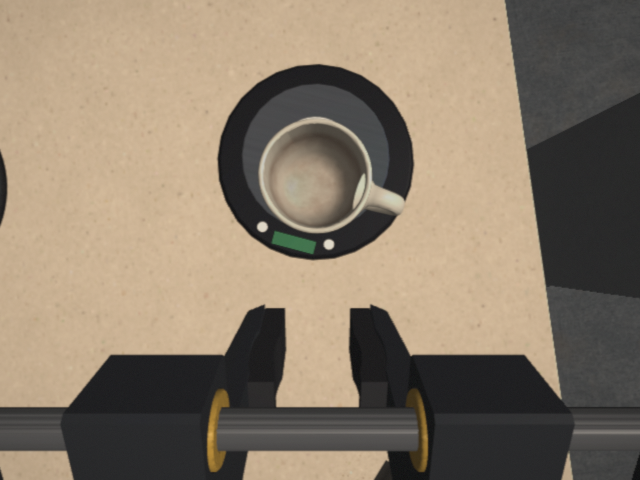

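The wrist view is now clear: scale centre at about (316,161), cup rim centre at about (315,174), handle pointing right. I'll fit both shapes here.

```bash
cat >> h.py <<'E'
def measure(s):
    f=s['frame'].astype(int)
    dark=((f.max(2)<60)).astype(np.uint8);c0=proj(s,[.480,-.052,.022])
    cs=[c for c in cv2.findContours(dark,cv2.RETR_EXTERNAL,cv2.CHAIN_APPROX_NONE)[0] if cv2.contourArea(c)>500]
    c=min(cs,key=lambda c:np.linalg.norm(np.array(cv2.minEnclosingCircle(c)[0])-c0))
    h=cv2.convexHull(c);e=cv2.fitEllipse(h);S=ray(s,*e[0],.022)
    m=np.zeros((480,640),np.uint8);cv2.fillPoly(m,[h],1)
    cup=((f[...,0]-f[...,2]>14)&(f[...,0]>90)&(m>0)).astype(np.uint8)
    cup=cv2.morphologyEx(cup,cv2.MORPH_CLOSE,np.ones((5,5)))
    k=max(cv2.findContours(cup,cv2.RETR_EXTERNAL,cv2.CHAIN_APPROX_NONE)[0],key=cv2.contourArea)
    m[:]=0;cv2.drawContours(m,[k],-1,1,-1)
    m=cv2.morphologyEx(m,cv2.MORPH_OPEN,cv2.getStructuringElement(cv2.MORPH_ELLIPSE,(61,61)))
    k=max(cv2.findContours(m,cv2.RETR_EXTERNAL,cv2.CHAIN_APPROX_NONE)[0],key=cv2.contourArea)
    ec=cv2.fitEllipse(k);C=ray(s,*ec[0],.085)
    return S,C,e,ec
E
python3 - <<'E'
from h import *
s=snap('wrist');S,C,e,ec=measure(s);print(S,C,(C-S)[:2]*1e3,e,ec)
P=cloud(s);u,v=map(int,(315,119));print(P[v-2:v+3,u,2])
print(delta([C[0],C[1]+.065,.06],pose(-90,20,1)))
E
```

```text
[ 0.47932194 -0.04998342  0.022     ] [ 0.48159334 -0.02900438  0.085     ] [ 2.27140705 20.97903442] ((315.4118957519531, 162.29246520996094), (193.4862823486328, 193.89093017578125), 70.24394989013672) ((315.8291015625, 176.08291625976562), (112.56454467773438, 115.48799133300781), 138.81736755371094)
[0.03471343 0.03428324 0.03307964 0.08377629 0.08447606]
(array([-26.4,   8.6,  91.3]), array([ 2.5,  0.1, -7.2]))
```

```bash
cat >> h.py <<'E'
def plan(C,back,z,yaw):
    p=np.array([np.cos(np.radians(yaw)),np.sin(np.radians(yaw)),0]);q=C-p*back;q[2]=z
    return delta(q,pose(yaw,20,1))
E
python3 - <<'E'
from h import *
C=np.array([.4816,-.0290,0])
print(plan(C,.065,.07,-96.5),plan(C,.060,.041,-96.5))
E
```

```text
(array([-23.5,   1.2,  81.7]), array([ 0.3,  0.1, -1. ])) (array([-28.7,   1.2, 110.6]), array([ 0.3,  0.1, -1. ]))
```

{"api": "move_arm", "payload": {"motion": [[-23.5, 1, 20, 0, 0, -1, 0.72], [-23.5, 1, 50, 0, 0, -1, 0.72], [-23.5, 1, 82, 0, 0, -1, 0.72], [-28.5, 1, 105, 0, 0, -1, 0.72], [-28.5, 1, 110.5, 0, 0, -1, 0.72]]}}

```text
clock: 2.9
tool_pos: [0.4879, 0.03, 0.0401]
eef_rot: [-0.655, 0.735, -0.113, -0.132]
contact_force: [-0.6, 0.7, 0.3]
opening: 0.281
finger_force: 0.0
```

```bash
python3 - <<'E'
from h import *
st=r.get_state();print(st['tool_pos'],st['contact_force'],st['opening'])
C=np.array([.4816,-.0290,0])
for b in(.06,.035,.031,.010):print(b,plan(C,b,.041,-96.5))
s=snap('wrist','w4.png');print(measure(s)[:2])
snap('side','s4.png')
cv2.imwrite('pics/c4.png',cv2.resize(cv2.imread('pics/s4.png')[130:290,180:380],None,fx=3,fy=3))
a=cv2.resize(cv2.imread('pics/s4.png')[130:310,180:420],(480,360));b=cv2.resize(cv2.imread('pics/w4.png'),(480,360)) 
cv2.imwrite('pics/m4.png',cv2.resize(np.hstack([a,b]),(800,300)))
E
```

```text
[0.48794998 0.02998213 0.04009151] [-0.61097569  0.73183327  0.29785895] 0.28063565554867925
0.06 (array([-0.3, -0.4, -1.1]), array([ 0.4,  0. , -0. ]))
0.035 (array([23.2, -0.4,  7.5]), array([ 0.4,  0. , -0. ]))
0.031 (array([26.9, -0.4,  8.8]), array([ 0.4,  0. , -0. ]))
0.01 (array([46.7, -0.5, 16. ]), array([ 0.4,  0. , -0. ]))
(array([ 0.47969114, -0.04945599,  0.022     ]), array([ 0.48157926, -0.02845985,  0.085     ]))
```

View pics/m4.png

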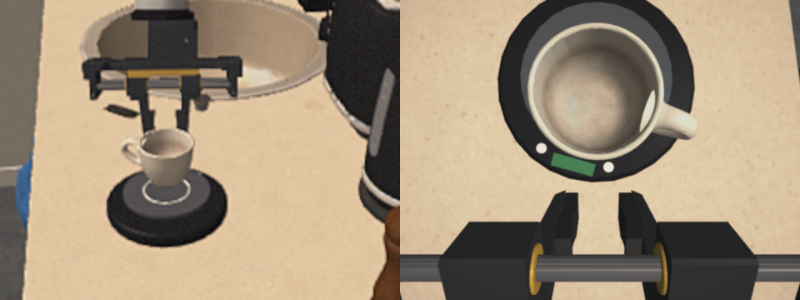

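The two fingers line up symmetrically behind the cup, low and clear of the scale. I'll approach to just before contact.

{"api": "move_arm", "payload": {"motion": [[6, 0, 1.5, 0, 0, 0, 0.72], [12, 0, 3.5, 0, 0, 0, 0.72], [17, 0, 5.5, 0, 0, 0, 0.72], [20, 0, 6.3, 0, 0, 0, 0.72], [22, 0, 7, 0, 0, 0, 0.72]]}}

```text
clock: 3.62
tool_pos: [0.4857, 0.0077, 0.0414]
eef_rot: [-0.656, 0.735, -0.113, -0.131]
contact_force: [0.5, -1.1, 0.3]
opening: 0.278
finger_force: 0.0
```

```bash
python3 - <<'E'
from h import *
st=r.get_state();print(st['tool_pos'],st['contact_force'])
S,C,_,_=measure(snap('wrist'));print(S,C,(C-S)*1e3)
E
```

```text
[0.48570545 0.00770575 0.04140069] [ 0.51609446 -1.08642875  0.27819961]
[0.48543373 0.01136711 0.022     ] [ 0.48166205 -0.02902081  0.085     ] [ -3.77167528 -40.38792467  63.        ]
```

{"api": "move_arm", "payload": {"motion": [[2, 0, 0.7, 0, 0, 0, 0.72], [4, 0, 1.4, 0, 0, 0, 0.72], [6, 0, 2.1, 0, 0, 0, 0.72], [8, 0, 2.8, 0, 0, 0, 0.72], [10, 0, 3.6, 0, 0, 0, 0.72]]}}

```text
clock: 4.3
tool_pos: [0.4847, -0.0024, 0.0414]
eef_rot: [-0.656, 0.735, -0.113, -0.131]
contact_force: [0.3, 0.7, 0.4]
opening: 0.281
finger_force: 0.4
```

```bash
cat > m.py <<'E'
from h import *
st=r.get_state();print(st['tool_pos'],st['contact_force'])
S,C,e,ec=measure(snap('wrist'));print(S,C,ec);print((C[:2]-[.4795,-.0498])*1e3)
E
python3 m.py
```

```text
[ 0.48468011 -0.00240866  0.04135748] [0.27245416 0.65481576 0.4176075 ]
[ 0.51460316 -0.02194814  0.022     ] [ 0.48150645 -0.02849024  0.085     ] ((316.73065185546875, 260.0899963378906), (214.43954467773438, 246.3555450439453), 176.6916046142578)
[ 2.00644901 21.30975825]
```

{"api": "move_arm", "payload": {"motion": [[1.6, 0, 0.6, 0, 0, 0, 0.72], [3.2, 0, 1.2, 0, 0, 0, 0.72], [4.8, 0, 1.7, 0, 0, 0, 0.72], [6.4, 0, 2.3, 0, 0, 0, 0.72], [8, 0, 2.9, 0, 0, 0, 0.72]]}}

```text
clock: 4.97
tool_pos: [0.4834, -0.0112, 0.0414]
eef_rot: [-0.656, 0.735, -0.113, -0.132]
contact_force: [0.1, -0.0, 0.9]
opening: 0.282
finger_force: 0.4
```

```bash
python3 m.py; python3 - <<'E'
from h import *
snap('side','s5.png');snap('wrist','w5.png')
a=cv2.resize(cv2.imread('pics/s5.png')[130:310,180:420],(480,360));b=cv2.resize(cv2.imread('pics/w5.png'),(480,360)) 
cv2.imwrite('pics/m5.png',cv2.resize(np.hstack([a,b]),(800,300)))
E
```

```text
[ 0.48342622 -0.01123865  0.04137324] [ 0.10084021 -0.02554734  0.88344711]
[0.49035677 0.05241374 0.022     ] [ 0.47990674 -0.0389731   0.085     ] ((317.3680419921875, 254.13339233398438), (217.84130859375, 222.4542999267578), 135.48094177246094)
[ 0.40674098 10.82690107]
```

View pics/m5.png

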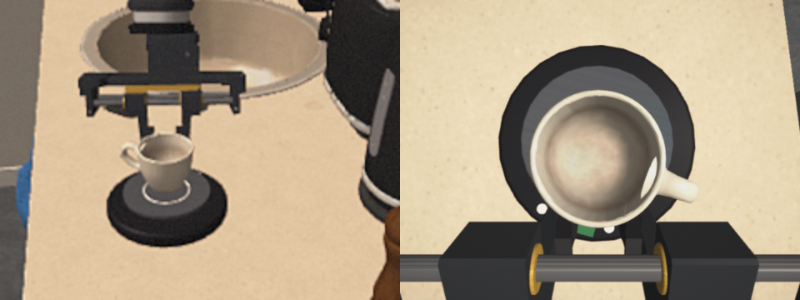

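The cup is upright and sliding, now at about (598,157) in the mosaic, with its foot entering the ring. I'll continue another 7.5 mm.

{"api": "move_arm", "payload": {"motion": [[1.4, 0, 0.5, 0, 0, 0, 0.72], [2.8, 0, 1.0, 0, 0, 0, 0.72], [4.2, 0, 1.5, 0, 0, 0, 0.72], [5.6, 0, 2.0, 0, 0, 0, 0.72], [7, 0, 2.5, 0, 0, 0, 0.72]]}}

```text
clock: 5.75
tool_pos: [0.4826, -0.0186, 0.0414]
eef_rot: [-0.656, 0.735, -0.113, -0.132]
contact_force: [0.2, 0.9, 0.1]
opening: 0.282
finger_force: 0.4
```

```bash
python3 m.py; python3 - <<'E'
from h import *
s=snap('top')
f=s['frame'].astype(int)
dark=(f.max(2)<95).astype(np.uint8);dark[:,:295]=0;dark[:,378:]=0;dark[:268]=0;dark[312:]=0
# right/lower edge of the scale vs. the start
for v in(285,290,295): print(v,np.flatnonzero(dark[v])[[0,-1]])
E
```

```text
[ 0.48263023 -0.01862477  0.04140952] [0.21551705 0.91618328 0.08980967]
[0.48936817 0.04653433 0.022     ] [ 0.47906455 -0.04638462  0.085     ] ((317.4168701171875, 253.9910430908203), (217.6878662109375, 222.24087524414062), 134.72166442871094)
[-0.43544661  3.41538493]
285 [326 366]
290 [327 364]
295 [328 361]
```

Going 3.2 mm further, then backing off.

{"api": "move_arm", "payload": {"motion": [[1, 0, 0.4, 0, 0, 0, 0.72], [2, 0, 0.7, 0, 0, 0, 0.72], [3, 0, 1.1, 0, 0, 0, 0.72], [3, 0, 1.1, 0, 0, 0, 0.72], [1, 0, 0.4, 0, 0, 0, 0.72]]}}

```text
clock: 6.48
tool_pos: [0.4824, -0.02, 0.0414]
eef_rot: [-0.655, 0.735, -0.113, -0.132]
contact_force: [0.5, 0.4, -0.1]
opening: 0.279
finger_force: 0.0
```

{"api": "move_arm", "payload": {"motion": [[-5, 0, -2, 0, 0, 0, 0.72], [-14, 0, -5, 0, 0, 0, 0.72], [-25, 0, -9, 0, 0, 0, 0.72], [-37, 0, -20, 0, 0, 0, 0.72], [-37, 0, -50, 0, 0, 0, 0.72]]}}

```text
clock: 7.1
tool_pos: [0.4881, 0.0338, 0.0755]
eef_rot: [-0.656, 0.734, -0.112, -0.132]
contact_force: [-0.5, 0.1, 0.0]
opening: 0.276
finger_force: 0.0
```

{"api": "move_arm", "payload": {"motion": [[0, 0, -30, 0, 0, 0, 0.72], [20, 0, -60, 0, 0, 0, 0.72], [20, 0, -70, 0, 0, 0, 0.72], [20, 0, -70, 0, 0, 0, 0.72], [20, 0, -70, 0, 0, 0, 0.72]]}}

```text
clock: 7.72
tool_pos: [0.4892, 0.0372, 0.1475]
eef_rot: [-0.656, 0.735, -0.113, -0.132]
contact_force: [0.7, 0.4, 0.1]
opening: 0.277
finger_force: 0.0
```

```bash
python3 - <<'E'
from h import *
print(r.get_state()['tool_pos'])
s=snap('wrist','w6.png');S,C,e,ec=measure(s);print(S,C,(C-S)*1e3,e,ec)
snap('side','s6.png')
a=cv2.resize(cv2.imread('pics/s6.png')[190:290,210:350],(560,400),interpolation=cv2.INTER_CUBIC);b=cv2.resize(cv2.imread('pics/w6.png'),(533,400)) 
cv2.imwrite('pics/m6.png',cv2.resize(np.hstack([a,b]),(800,293)))
E
```

```text
[0.48919975 0.037238   0.14747009]
[ 0.47938126 -0.04996239  0.022     ] [ 0.47860438 -0.04942795  0.085     ] [-0.77687831  0.5344424  63.        ] ((314.5979919433594, 166.58248901367188), (198.06399536132812, 198.62957763671875), 110.5709457397461) ((316.3510437011719, 143.5675048828125), (115.55059051513672, 118.88739013671875), 132.70787048339844)
```

View pics/m6.png

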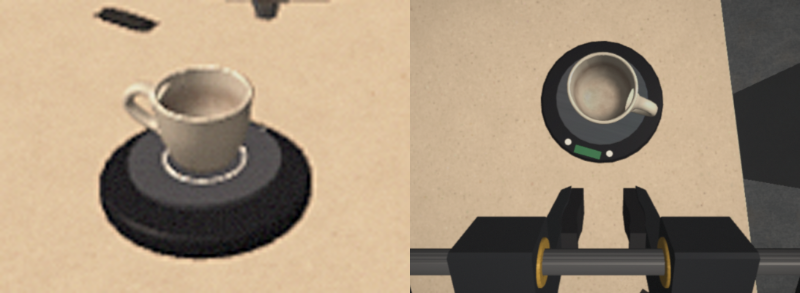

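The foot stands inside the ring, about 1 mm off centre (side crop: ring spans x 161–247, foot at about 204). The scale hasn't moved and the hand is clear.

```bash
python3 -c "
from plant import finish_job
print(finish_job())"
```

```text
the job is handed in; nothing more can be done
None
```

The job is handed in at about 8 s on the robot's clock: the cup stands upright inside the pale ring, measured about 1 mm from the plate's centre, with the hand withdrawn and the scale unmoved to within measurement.

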